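Set up the whetstone for sharpening

ROBOT

A 6-joint arm with a two-finger parallel gripper is mounted at the origin on a cart in front of the work surface, level with it; the furniture and walls round the work are solid. World frame = base frame: x ahead of the robot, y to its left, z up, the work surface at z = 0. Lengths are in m, angles in degrees, forces in N, time in s.
With the tool pointing down it reaches from about 0.35 to 0.875 m from the base axis. Payload 4.2 kg.
Tool frame: the origin (TCP) lies where the fingers leave the gripper's body, on its centre line; the fingertips stand 70 mm ahead of it and the grasp point (between the pads) lies 51 mm ahead of it; z points along the fingers, y is the direction in which the jaws open and shut (so a half turn about z gives the same grasp; the last joint's range is limited). The gripper opens to 87 mm and grips with 3 to 60 N. Pads are 19 mm wide; open, the fingers measure 117 mm over their backs; the gripper's body (75 mm by 190 mm) begins 51 mm behind the grasp point.
Start: joints at [-48.667, 22.042, 0.453, 0, -68.411, -14.817], TCP at [0.279, -0.559, 0.292] pointing down, gripper open.
Joint ranges: [-179.83, 179.83], [-69.29, 118.12], [-61.27, 80.66], [-181.25, 117.63], [-171.15, -9.14], [-177.46, 177.46]. Speed limits (degrees/s): [159.86, 159.86, 180, 180, 180, 180].

INTERFACE

Orientations are given as a 3x3 rotation matrix whose columns are the frame's x, y, z axes.
In Python, from station import sense, capture, camera_model, finish_job gives the robot as it stands.
- The arm moves only by the shell command python3 -m inch 'ROWS'. ROWS is JSON, a list of rows, each an object with "hand": the closure, from 0 (fully open) to 1 (shut); "slide": the shift along the world's x, y, z in cm, a list of three; "yaw": the turn about the world's z in rad. A call has 1 to 10 rows; each row is the pose to reach, as a shift and turn from the pose commanded when the call began; what a row does not reach only later rows make up. A row lasts 1/8 s, in which the tool goes at most 62.5 mm and 10.7 degrees, less where a joint would pass 70% of its speed; a pose out of reach is approached as far as the arm can. A call with a gripper value outside its range is refused whole. The fingers move at their own pace and stop on an object; the grip force is fixed at half the most. Time passes only in rows, so rows that repeat a pose let the fingers close. It gives the time, the measured TCP pose, the force and the opening at its end, in the units of the state.
- sense(): the state, without advancing time (a new reading comes with each control period).
- capture(name): name is "side" or "top" or "wrist"; returns the picture (420x560x3 uint8, blue, green, red); there is no depth.
- camera_model(name): a dict with "mtx" (3x3 intrinsics, pixels), "k1" (the pictures are not rectified: a ray, as slopes to the right and down, at radius r is drawn at 1 + k1 r^2 times it, then the intrinsics apply), "xyz" and "orientation" of the camera in the world; the wrist camera has in their place "tool_from_camera" (4x4, takes a point from camera to tool coordinates, whose origin is the TCP and whose axes are the flange's). Camera axes: x right, y up, looking along -z (the intrinsics and any distortion apply to the point x, -y, -z); pixel columns grow to the right and rows downward; lengths in m; the calibration is good to about 2 mm. A picture is of the moment at which its call begins: read the wrist's pose just before it. camera_model takes no time and is no camera call.
- finish_job(): hands the job in, once; it reports no verdict.
The state is a dict: "time_s": time; "joints": joint angles; "joint_velocities": joint speeds; "effort": joint torques, N m; "tcp_pos": TCP position; "ee_rot": TCP orientation; "wrist_force": force on the tool from outside, world axes, zero at the start; "moment": the same for the moment, N m; "gripper_width": opening from 0.0 (shut) to 1.0 (fully open).
Only numpy, scipy, OpenCV 4.12 (cv2) and the standard library are available. Lean on these libraries where they do the work, as an engineer would, in place of code of your own. Each camera call takes 0.05 s, during which the arm holds its last target. There are 200 camera calls.

TASK

Get the whetstone out of its fitted wooden case and set it up in the stone holder. The case leaves no room for fingers, so press the stone down at the end beside the open slot until it rocks over and stays with its other end standing up, and let go; take it by the raised end, lay it flat on the bare worktop and let go, then take it afresh round its middle and set it level and square on the holder's two rubber steps, between the end jaws. The stone chips, so never let it drop, and leave the salt mill and the lemon where they are.

Things in the scene. Friction and masses are not known exactly. Their poses are not given: they have to be found in the camera images.
- stone_centre (a point): Centre of the whetstone, a plain grey stone brick 140 mm long (its x) x 60 mm wide (its y) x 36 mm thick (its z), about 0.45 kg, with a thin seam line round it; either broad face may end up. At the start it lies in the case's pocket with its axes along the case's, its top 61 mm above the worktop.
- stone_case: The fitted case, a light wooden block 194 mm long (its x, -101 to +93 mm) x 96 mm wide (its y) x 62.5 mm high, fixed; origin on its underside below the middle of the lying stone. The pocket is open above and 64 mm wide; the wall is 1 mm off the stone's +x end, but at its -x end, the press end, there is an open slot 10 mm wide.
- press_end (a point): Point on top of the lying stone where to press: on its middle line, 45 mm from its centre toward the -x (press) end, 61 mm above the worktop; axes as the case's. It sinks 14 mm as the stone rocks over; a few newtons do it. Straight down there is room for closed fingers up to 40 x 40 mm.
- fulcrum (a point): Edge under the stone's middle line, 25 mm up, at x = -3 mm of the case: the ledge under the stone ends here and the floor falls away at 17 degrees (0.30 rad) to the -x end. Once pressed past balance, the stone drops on to that slope and stays tilted by 17 degrees with nothing holding it. Axes as the case's.
- raised_end (a point): Where to take the tilted stone: on its middle line near the +x end, 47 mm from the case's origin and 70 mm above the worktop, half-way between the rim (62.5 mm) and the stone's raised top (78 mm here, 81 mm at the end edge at x = 56 mm). Both its long sides, 60 mm apart, are free above the rim here. Axes as the case's; the point is fixed to the case.
- holder_seat (a point): Centre of the holder's seat, 22 mm above the worktop, level with its two rubber steps, each 18 mm long. x runs from jaw to jaw, y across. End walls rise 14 mm above the steps, 150 mm apart: 5 mm of play at each end of the stone. The middle 114 mm is open at the sides. The seated stone's centre is 18 mm above this point, its length along x either way round.
- stone_holder: The stone holder, 200 mm long (x) x 72 mm wide (y) x 36 mm high, fixed: two black stepped rubber jaws joined by two thin steel rods (tops 16 mm up), a black screw knob at the +x end. Origin on the worktop under its middle. Case and holder stand left and right of the robot in either order, with some 180 mm of bare worktop between them. A wall cabinet hangs 0.45 m above the rear of the worktop.
- mill: Salt mill of turned wood, 56 mm across and 165 mm high, standing loose near the work; origin at its foot. To be left alone.
- lemon: Lemon, 83 x 58 x 58 mm, lying loose near the work; origin on its underside. To be left alone.
There are look-alikes about, which are no part of the job. Of the things like the part that bears stone_centre, leave any that is turquoise; of the rest the larger one is meant.

How it is judged:
By the outcome, as a careful person would: the job done as asked, in the order asked, and still so for the second after the job is handed in, with the robot touching nothing.
It also fails if it takes over 64 s, if anything falls off the work surface, if the arm or the gripper's body presses on something with over 40 N, if the wrist force passes 120 N, or if a joint passes its speed limit or range.

## Working session

There is one attempt and no reset: what is moved stays moved. The work goes in short steps, Python scripts to look and compute and a shell command to move; the robot and the scene stay as the last step left them, time stands still between calls to the robot, and variables do not carry over. Pictures are saved under pics/ and viewed, about 8 in all and at most 12, crops included, and the job is handed in when it is done.

```bash
mkdir -p pics; ls
python3 - <<'E'
from station import *
import cv2,numpy as np
print(sense())
for n in("top","side"):
    cv2.imwrite(f"pics/{n}0.png",capture(n)); print(n,camera_model(n))
print(camera_model("wrist"))
E
```

```text
pics
{'time_s': 0.0, 'joints': array([-4.86690741e+01,  2.20919452e+01,  3.79939756e-01, -2.98486378e-02,
       -6.84122697e+01, -1.48159611e+01]), 'joint_velocities': array([ 0.02634244, -0.01944821,  0.08073142,  0.13973483,  0.00583459,
        0.10009076]), 'effort': array([-3.31357096e-04, -3.90667069e+01,  1.87404621e+01,  4.21981305e+00,
        1.10390276e-02, -2.02127972e-04]), 'tcp_pos': array([ 0.27883602, -0.55884536,  0.29114584]), 'ee_rot': array([[-8.94903532e-01, -4.46258363e-01, -1.06864685e-03],
       [-4.46259634e-01,  8.94901415e-01,  1.94860094e-03],
       [ 8.67541082e-05,  2.22070381e-03, -9.99997530e-01]]), 'wrist_force': array([-0.60926081, -0.23404596, -0.26118412]), 'moment': array([ 0.0228426 , -0.02397053,  0.02416877]), 'gripper_width': 1.0002911692153031}
top {'mtx': array([[536.1856336 ,   0.        , 284.86423499],
       [  0.        , 536.1856336 , 206.95034451],
       [  0.        ,   0.        ,   1.        ]]), 'k1': -0.10786361776137858, 'xyz': array([-0.26604173,  0.07812428,  1.86971906]), 'orientation': array([[-0.34692121,  0.84586869, -
[... 372 characters left out ...]
: array([[-0.99970544, -0.02205946,  0.01012022],
       [ 0.02072383, -0.55885227,  0.82900824],
       [-0.01263177,  0.82897378,  0.55914481]])}
{'mtx': array([[330.22942503,   0.        , 275.55808448],
       [  0.        , 330.22942503, 212.48459957],
       [  0.        ,   0.        ,   1.        ]]), 'k1': -0.05164023465494469, 'tool_from_camera': array([[ 9.85532493e-05,  9.54281192e-01,  2.98910348e-01,
         8.17776798e-02],
       [ 9.99998875e-01,  3.53342216e-04, -1.45776475e-03,
        -6.81160769e-04],
       [-1.49673513e-03,  2.98910156e-01, -9.54280084e-01,
        -9.23869611e-02],
       [ 0.00000000e+00,  0.00000000e+00,  0.00000000e+00,
         1.00000000e+00]])}
```

View pics/top0.png

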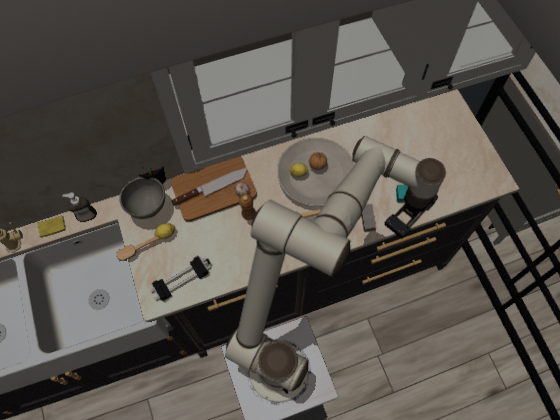

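View pics/side0.png

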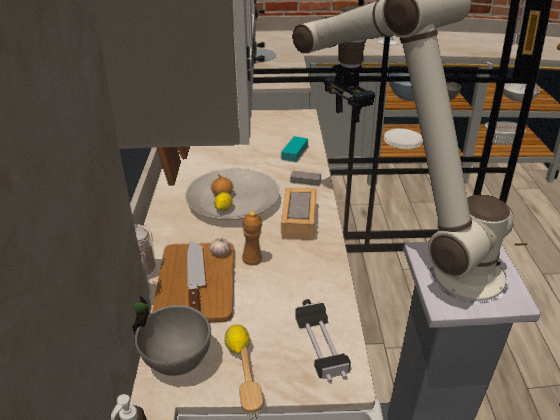

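The side view shows the case with the stone at about (299,213), the holder at (322,340), the mill at (252,238) and the lemon at (237,338). The small grey block at (306,179) and the turquoise block at (294,149) are look-alikes.

```bash
cat > h.py <<'E'
from station import *
import cv2,numpy as np
def cam(n,s=None):
    m=camera_model(n)
    if n!="wrist": return m["mtx"],m["k1"],np.array(m["orientation"]),np.array(m["xyz"])
    s=s or sense(); T=m["tool_from_camera"]; R=s["ee_rot"]
    return m["mtx"],m["k1"],R@T[:3,:3],s["tcp_pos"]+R@T[:3,3]
def cast(c,uv,z):
    K,k,R,p=c
    uv=np.array(uv,float).reshape(-1,1,2)
    q=cv2.undistortPoints(uv,K,np.array([k,0,0,0.]),None,None,None).reshape(-1,2) if False else cv2.undistortPoints(uv,K,np.array([k,0,0,0.])).reshape(-1,2)
    d=np.c_[q[:,0],-q[:,1],-np.ones(len(q))]@R.T
    return p+d*((z-p[2])/d[:,2])[:,None]
def proj(c,P):
    K,k,R,p=c
    q=(np.atleast_2d(P)-p)@R; x=np.c_[q[:,0]/-q[:,2],-q[:,1]/-q[:,2]]
    x=x*(1+k*(x**2).sum(1))[:,None]
    return x*[K[0,0],K[1,1]]+[K[0,2],K[1,2]]
E
sed -i 's/q=cv2.*if False else /q=/' h.py
python3 - <<'E'
from h import *
c=cam("side")
print(cast(c,[(288,190),(316,190),(313,229),(282,229),(299,213)],.0625).round(3))
print("holder",cast(c,[(300,308),(325,304),(348,368),(318,375),(322,340)],.03).round(3))
print("mill,lemon",cast(c,[(252,260),(237,350)],0).round(3))
im=cv2.imread("pics/side0.png")
a=cv2.resize(im[170:250,262:342],(560,560),interpolation=cv2.INTER_CUBIC)
cv2.imwrite("pics/c0.png",a)
E
```

```text
[[ 0.484 -0.359  0.062]
 [ 0.395 -0.355  0.062]
 [ 0.421 -0.147  0.063]
 [ 0.509 -0.151  0.062]
 [ 0.456 -0.229  0.062]]
holder [[0.474 0.133 0.03 ]
 [0.412 0.121 0.03 ]
 [0.38  0.321 0.03 ]
 [0.447 0.337 0.03 ]
 [0.429 0.238 0.03 ]]
mill,lemon [[ 0.596 -0.092  0.   ]
 [ 0.625  0.236  0.   ]]
```

View pics/c0.png

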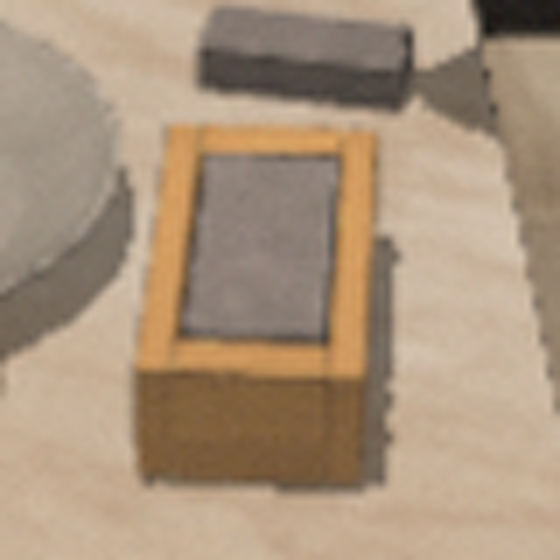

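The case's long axis is at about 83°, but the slot end isn't clear from here. I'll move the wrist camera over it.

```bash
python3 -m inch '[{"hand":0,"slide":[4,5,2],"yaw":0.18},{"hand":0,"slide":[7,10,3],"yaw":0.36},{"hand":0,"slide":[10,15,3],"yaw":0.54},{"hand":0,"slide":[13,21,3],"yaw":0.72},{"hand":0,"slide":[15,26,3],"yaw":0.9},{"hand":1,"slide":[17,30.5,3],"yaw":0.986},{"hand":1,"slide":[17,30.5,3],"yaw":0.986},{"hand":1,"slide":[17,30.5,3],"yaw":0.986}]'
python3 - <<'E'
from h import *
s=sense();print(s["tcp_pos"],s["ee_rot"].round(3).tolist(),s["time_s"])
cv2.imwrite("pics/w1.png",capture("wrist"));import pickle;pickle.dump(s,open("s1.pkl","wb"))
E
```

```text
time_s: 1.1
tcp_pos: [0.4489, -0.2542, 0.322]
ee_rot: [[-0.122, -0.993, -0.001], [-0.993, 0.122, 0.0], [-0.0, 0.001, -1.0]]
wrist_force: [0.5, -0.0, 0.5]
gripper_width: 0.745
[ 0.44889259 -0.25419365  0.32199614] [[-0.122, -0.993, -0.001], [-0.993, 0.122, 0.0], [-0.0, 0.001, -1.0]] 1.1
```

View pics/w1.png

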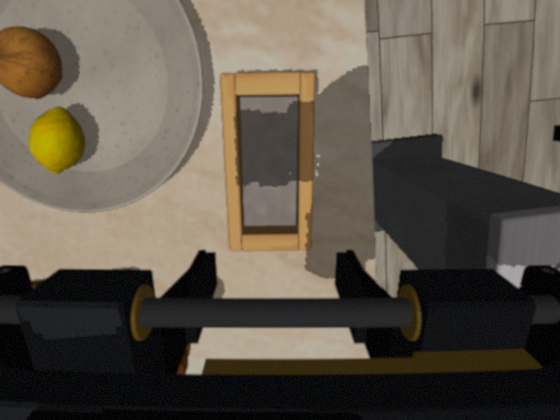

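The wrist view shows the dark slot at the bottom end (270,228), which is world +y. So the case's +x points towards -y. Next I'll fit the rim.

Run:
```python
from h import *
import pickle
s=pickle.load(open("s1.pkl","rb")); c=cam("wrist",s)
im=cv2.imread("pics/w1.png"); hsv=cv2.cvtColor(im,cv2.COLOR_BGR2HSV)
m=cv2.inRange(hsv,(8,100,70),(25,255,255)); m[:,:200]=0;m[:,340:]=0;m[270:]=0
cs,_=cv2.findContours(m,cv2.RETR_EXTERNAL,cv2.CHAIN_APPROX_NONE); k=max(cs,key=cv2.contourArea)
P=cast(c,k.reshape(-1,2),.0625)[:,:2]
r=cv2.minAreaRect((P*1000).astype(np.float32)); b=cv2.boxPoints(r); print(r,b.round(1).tolist())
# grey stone
g=cv2.inRange(hsv,(0,0,60),(179,60,255)); g[:,:236]=0; g[:,302:]=0; g[:90]=0; g[240:]=0
cs,_=cv2.findContours(g,cv2.RETR_EXTERNAL,cv2.CHAIN_APPROX_NONE);k2=max(cs,key=cv2.contourArea)
r2=cv2.minAreaRect((cast(c,k2.reshape(-1,2),.061)[:,:2]*1000).astype(np.float32));print("stone",r2)
L=[b[i]-b[i-1] for i in range(4)]; v=max(L,key=np.linalg.norm); ex=v/np.linalg.norm(v); ex*=-np.sign(ex[1])
o=np.array(r[0])+4*ex; ey=np.array([-ex[1],ex[0]])
print("ex",ex,np.degrees(np.arctan2(ex[1],ex[0])),"origin",o,"press",o-45*ex,"raised",o+47*ex)
# side view check of the same points
print(proj(cam("side"),np.c_[b/1000,[.0625]*4]).round(0).tolist())
```

```text
((453.98309326171875, -277.2586364746094), (192.50662231445312, 95.0052719116211), 83.60348510742188) [[396.1000061035156, -367.6000061035156], [490.5, -378.20001220703125], [511.8999938964844, -186.89999389648438], [417.5, -176.3000030517578]]
stone ((453.3204345703125, -280.9621276855469), (139.1829833984375, 60.0407829284668), 83.28932189941406)
ex [-0.11140861 -0.99377465] -96.396515 origin [ 453.53745881 -281.23373508] press [ 458.55084649 -236.51387501] raised [ 448.30125418 -327.94114399]
[[315.0, 188.0], [286.0, 187.0], [281.0, 222.0], [313.0, 223.0]]
```

```bash
python3 -m inch '[{"hand":1,"slide":[1,1.8,-4],"yaw":0.01},{"hand":1,"slide":[1,1.8,-9],"yaw":0.01},{"hand":1,"slide":[1,1.8,-14],"yaw":0.01},{"hand":1,"slide":[1,1.8,-17.5],"yaw":0.01},{"hand":1,"slide":[1,1.8,-18.5],"yaw":0.01},{"hand":1,"slide":[1,1.8,-18.5],"yaw":0.01}]'
```

```text
time_s: 1.9
tcp_pos: [0.4591, -0.2371, 0.1374]
ee_rot: [[-0.113, -0.994, -0.0], [-0.994, 0.113, -0.0], [0.0, 0.0, -1.0]]
wrist_force: [0.3, 0.3, 0.4]
gripper_width: 0.04
```

```bash
python3 -m inch '[{"hand":1,"slide":[0,0,-0.5],"yaw":0},{"hand":1,"slide":[0,0,-0.8],"yaw":0},{"hand":1,"slide":[0,0,-1.1],"yaw":0},{"hand":1,"slide":[0,0,-1.4],"yaw":0},{"hand":1,"slide":[0,0,-1.6],"yaw":0},{"hand":1,"slide":[0,0,-1.8],"yaw":0},{"hand":1,"slide":[0,0,-2.0],"yaw":0},{"hand":1,"slide":[0,0,-2.1],"yaw":0},{"hand":1,"slide":[0,0,-2.1],"yaw":0}]'
python3 - <<'E'
from h import *
cv2.imwrite("pics/sp.png",capture("side")[150:270,240:360])
E
```

```text
time_s: 3.02
tcp_pos: [0.4602, -0.2336, 0.1213]
ee_rot: [[-0.11, -0.994, 0.003], [-0.994, 0.11, 0.002], [-0.002, -0.003, -1.0]]
wrist_force: [-7.2, 23.5, 37.1]
gripper_width: 0.006
```

```bash
python3 -m inch '[{"hand":1,"slide":[0,-0.2,0.6],"yaw":0},{"hand":1,"slide":[0,-0.2,2],"yaw":0},{"hand":1,"slide":[0,-0.2,6],"yaw":0},{"hand":0,"slide":[-0.5,-4,12],"yaw":0},{"hand":0,"slide":[-1,-9,17],"yaw":0},{"hand":0,"slide":[-1,-9,17],"yaw":0}]'
python3 - <<'E'
from h import *
import pickle
s=sense();cv2.imwrite("pics/w2.png",capture("wrist")[60:280,180:360]);pickle.dump(s,open("s2.pkl","wb"));print(s["tcp_pos"])
a=cv2.resize(capture("side")[165:245,262:342],(480,480),interpolation=cv2.INTER_CUBIC)
b=cv2.resize(cv2.imread("pics/w2.png"),(392,480)); cv2.imwrite("pics/c2.png",np.hstack([a,b])[:, :800])
E
```

```text
time_s: 3.82
tcp_pos: [0.4494, -0.3288, 0.2897]
ee_rot: [[-0.114, -0.993, 0.005], [-0.993, 0.114, -0.003], [0.003, -0.006, -1.0]]
wrist_force: [0.1, 1.6, -0.8]
gripper_width: 0.258
[ 0.44942358 -0.32878824  0.28965784]
```

View pics/c2.png

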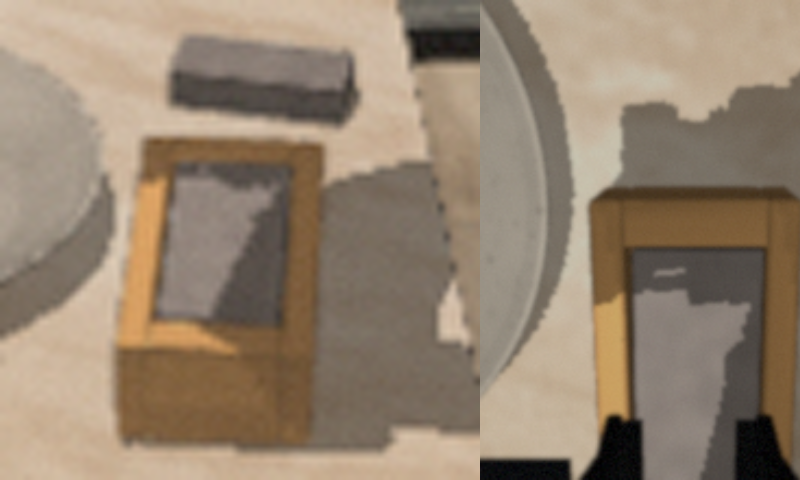

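Run:
```python
from h import *
import pickle
e=np.array([-.1114,-.9938]);n=np.array([.9938,-.1114]);o=np.array([.4535,-.2812])
def P(x,y,z): return np.r_[o+e*x+n*y,z]
for nm,c,off,f in(("side",cam("side"),(262,165),(6,6)),("wrist",cam("wrist",pickle.load(open("s2.pkl","rb"))),(180,60),(392/180,480/220))):
  for l,a in(("rim in",(71,.0625)),("flat",(70,.061)),("tilt top",(56,.081))):
    q=(proj(c,[P(a[0]/1e3,y,a[1]) for y in(-.03,.03)])-off)*f
    print(nm,l,(q+([480,0] if nm=="wrist" else 0)).round(0).tolist())
```

```text
side rim in [[286.0, 158.0], [172.0, 154.0]]
side flat [[285.0, 161.0], [172.0, 157.0]]
side tilt top [[285.0, 143.0], [170.0, 139.0]]
wrist rim in [[762.0, 246.0], [629.0, 247.0]]
wrist flat [[762.0, 248.0], [629.0, 248.0]]
wrist tilt top [[765.0, 289.0], [626.0, 289.0]]
```

The projected edges show the stone is flat again: its far edge is at row 163, and a tilted one would be at about 141. The over-press with a sideways load, plus my -y shift while unloading, probably dragged it back. I'll press again in small steps, with less load, and unload straight up.

```bash
python3 -m inch '[{"hand":1,"slide":[0.5,5,-1],"yaw":0},{"hand":1,"slide":[0.95,9.2,-5],"yaw":0},{"hand":1,"slide":[0.95,9.2,-10],"yaw":0},{"hand":1,"slide":[0.95,9.2,-14],"yaw":0},{"hand":1,"slide":[0.95,9.2,-15.3],"yaw":0},{"hand":1,"slide":[0.95,9.2,-15.8],"yaw":0},{"hand":1,"slide":[0.95,9.2,-16.1],"yaw":0},{"hand":1,"slide":[0.95,9.2,-16.4],"yaw":0},{"hand":1,"slide":[0.95,9.2,-16.4],"yaw":0}]'
python3 -m inch '[{"hand":1,"slide":[0,0.05,-0.2],"yaw":0},{"hand":1,"slide":[0,0.05,-0.2],"yaw":0}]'
python3 -m inch '[{"hand":1,"slide":[0,0.05,-0.2],"yaw":0},{"hand":1,"slide":[0,0.05,-0.2],"yaw":0}]'
```

```text
time_s: 5.05
tcp_pos: [0.4592, -0.2345, 0.1231]
ee_rot: [[-0.112, -0.994, 0.002], [-0.994, 0.112, -0.001], [0.0, -0.002, -1.0]]
wrist_force: [0.6, 0.7, 0.5]
gripper_width: 0.005
time_s: 5.3
tcp_pos: [0.4593, -0.2343, 0.1223]
ee_rot: [[-0.111, -0.994, 0.002], [-0.994, 0.111, -0.002], [0.001, -0.002, -1.0]]
wrist_force: [-2.2, -0.7, 10.1]
gripper_width: 0.004
time_s: 5.55
tcp_pos: [0.4594, -0.2342, 0.1219]
ee_rot: [[-0.11, -0.994, 0.003], [-0.994, 0.11, -0.003], [0.002, -0.003, -1.0]]
wrist_force: [-5.1, -0.2, 19.9]
gripper_width: 0.004
```

The force was zero at 0.1231 and then became firm contact, so the stone has rocked over. Unloading straight up.

```bash
python3 -m inch '[{"hand":1,"slide":[0,0,0.2],"yaw":0},{"hand":1,"slide":[0,0,0.4],"yaw":0},{"hand":1,"slide":[0,0,0.8],"yaw":0},{"hand":1,"slide":[0,0,2],"yaw":0},{"hand":1,"slide":[0,0,6],"yaw":0},{"hand":0,"slide":[0,0,12],"yaw":0},{"hand":0,"slide":[0,0,12],"yaw":0}]'
python3 - <<'E'
from h import *
a=cv2.resize(capture("side")[165:245,262:342],(480,480),interpolation=cv2.INTER_CUBIC)
cv2.imwrite("pics/c3.png",a)
E
```

```text
time_s: 6.42
tcp_pos: [0.4611, -0.2339, 0.244]
ee_rot: [[-0.111, -0.994, 0.012], [-0.994, 0.111, -0.003], [0.002, -0.012, -1.0]]
wrist_force: [0.4, -0.3, -0.8]
gripper_width: 0.153
```

View pics/c3.png

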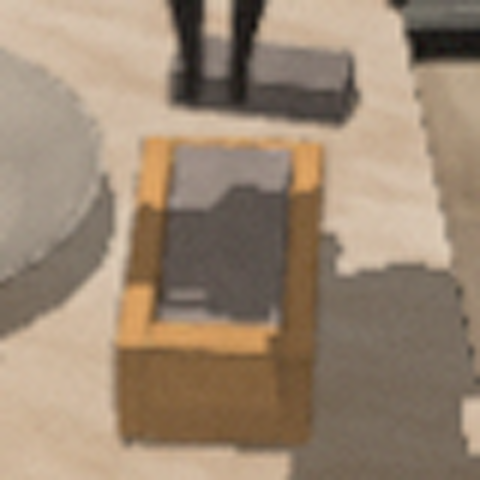

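It is tilted now, with the raised end occluding the rim at row 145. Next I'll open the gripper and go over the raised end. The tips have to stay above the rim, so TCP z is about 0.135.

```bash
python3 -m inch '[{"hand":0,"slide":[-0.6,-5,0],"yaw":0},{"hand":0,"slide":[-1.15,-9.4,0],"yaw":0},{"hand":0,"slide":[-1.15,-9.4,-1],"yaw":0},{"hand":0,"slide":[-1.15,-9.4,-2],"yaw":0},{"hand":0,"slide":[-1.15,-9.4,-3],"yaw":0},{"hand":0,"slide":[-1.15,-9.4,-4],"yaw":0},{"hand":0,"slide":[-1.15,-9.4,-4],"yaw":0},{"hand":0,"slide":[-1.15,-9.4,-4],"yaw":0}]'
python3 - <<'E'
from h import *
s=sense();print(s["tcp_pos"])
e=np.array([-.1114,-.9938]);n=np.array([.9938,-.1114]);o=np.array([.4535,-.2812])
d=s["tcp_pos"][:2]-o;print("case xy",d@e,d@-n, "to go",o+.047*e-s["tcp_pos"][:2], .1345-s["tcp_pos"][2])
E
```

```text
time_s: 7.48
tcp_pos: [0.4474, -0.3271, 0.1985]
ee_rot: [[-0.111, -0.994, 0.0], [-0.994, 0.111, -0.0], [0.0, -0.001, -1.0]]
wrist_force: [0.9, -0.5, -0.1]
gripper_width: 0.986
[ 0.44736601 -0.32707685  0.19852453]
case xy 0.04627573952380193 0.0009852799133226236 to go [ 0.00089819 -0.00083175] -0.06402453441426381
```

```bash
python3 -m inch '[{"hand":0,"slide":[0.1,-0.1,-3],"yaw":0},{"hand":0,"slide":[0.1,-0.1,-5.5],"yaw":0},{"hand":0,"slide":[0.1,-0.1,-6.2],"yaw":0},{"hand":0,"slide":[0.1,-0.1,-6.3],"yaw":0},{"hand":0,"slide":[0.1,-0.1,-6.3],"yaw":0}]'
```

```text
time_s: 8.1
tcp_pos: [0.4487, -0.3285, 0.1363]
ee_rot: [[-0.112, -0.994, 0.002], [-0.994, 0.112, -0.001], [0.001, -0.002, -1.0]]
wrist_force: [0.0, 0.1, 0.1]
gripper_width: 1.001
```

```bash
python3 -m inch '[{"hand":0,"slide":[0,0,-0.12],"yaw":0},{"hand":1,"slide":[0,0,-0.12],"yaw":0},{"hand":1,"slide":[0,0,-0.12],"yaw":0},{"hand":1,"slide":[0,0,-0.12],"yaw":0},{"hand":1,"slide":[0,0,-0.12],"yaw":0},{"hand":1,"slide":[0,0,-0.12],"yaw":0},{"hand":1,"slide":[0,0,-0.12],"yaw":0}]'
python3 -m inch '[{"hand":1,"slide":[0,0,0.5],"yaw":0},{"hand":1,"slide":[0,0,1],"yaw":0},{"hand":1,"slide":[0,0,1.5],"yaw":0},{"hand":1,"slide":[0,0,2],"yaw":0},{"hand":1,"slide":[0,0,2],"yaw":0}]'
```

```text
time_s: 8.98
tcp_pos: [0.4477, -0.3283, 0.134]
ee_rot: [[-0.112, -0.994, -0.001], [-0.994, 0.112, 0.0], [-0.0, 0.001, -1.0]]
wrist_force: [-1.9, -0.0, 1.7]
gripper_width: 0.686
time_s: 9.6
tcp_pos: [0.4483, -0.3283, 0.1546]
ee_rot: [[-0.112, -0.994, 0.001], [-0.994, 0.112, -0.0], [0.0, -0.001, -1.0]]
wrist_force: [-0.8, 0.1, -4.4]
gripper_width: 0.688
```

```bash
python3 -m inch '[{"hand":1,"slide":[0,0,1],"yaw":0},{"hand":1,"slide":[0,0,2],"yaw":0},{"hand":1,"slide":[0,0,3.5],"yaw":0},{"hand":1,"slide":[0,0,5],"yaw":0},{"hand":1,"slide":[0,0,7],"yaw":0},{"hand":1,"slide":[0,0,9],"yaw":0},{"hand":1,"slide":[0,0,11],"yaw":0},{"hand":1,"slide":[0,0,11],"yaw":0}]'
python3 - <<'E'
from h import *
s=sense();print(s["moment"])
a=cv2.resize(capture("side")[120:270,220:420],(800,600),interpolation=cv2.INTER_CUBIC)
cv2.imwrite("pics/c4.png",a)
E
```

```text
time_s: 10.6
tcp_pos: [0.4489, -0.3286, 0.2666]
ee_rot: [[-0.112, -0.994, 0.005], [-0.994, 0.112, -0.002], [0.002, -0.005, -1.0]]
wrist_force: [0.7, -0.3, -5.0]
gripper_width: 0.686
[-0.22540397  0.05287086  0.0215207 ]
```

View pics/c4.png

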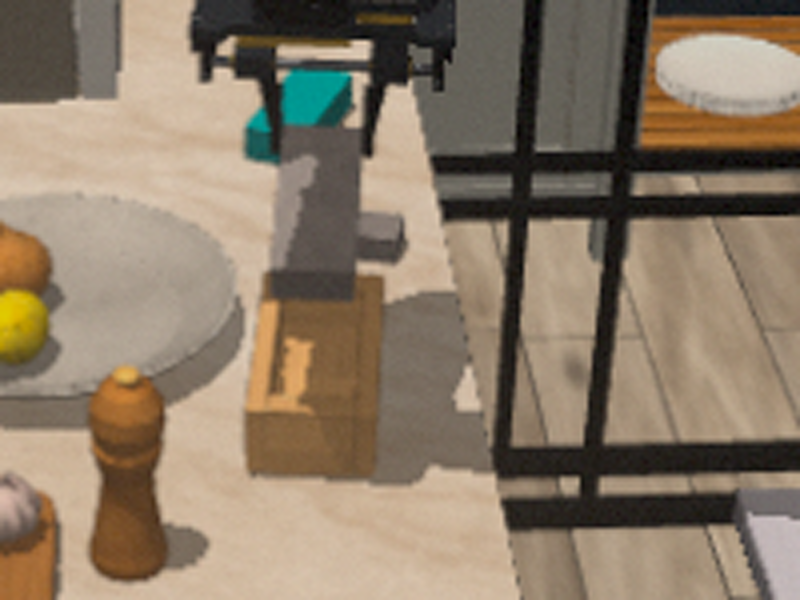

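Run:
```python
from h import *
c=cam("side"); e=np.array([.1114,.9938])
g=np.array([.4489,-.3286]); tip=.2666-.070
# at grasp: stone tilt 17deg, end-top edge at case x=56,z=.081; grip x=47, tip z .064
for t in (17,22,27,32,37):
    a=np.radians(t-17); rel=np.array([-.009,.081-.064-.006]) # from pivot (tip+6mm), along e, up
    # rotate more nose-down toward +e
    r=np.array([rel[0]*np.cos(a)+rel[1]*np.sin(a), -rel[0]*np.sin(a)+rel[1]*np.cos(a)])
    T=r+[0,tip+.006]; tt=np.radians(t); E=T+.14*np.array([np.cos(tt),-np.sin(tt)])
    B=E+.036*np.array([-np.sin(tt),-np.cos(tt)])
    f=lambda q:((proj(c,np.r_[g+e*q[0],q[1]])[0]-(220,120))*4).round(0)
    print(t,f(T),f(E),f(B),"low z",B[1].round(4),"low along",B[0].round(3))
```

```text
17 [321. 122.] [310. 262.] [311. 296.] low z 0.1382 low along 0.114
22 [321. 122.] [311. 273.] [311. 303.] low z 0.1285 low along 0.108
27 [321. 122.] [311. 283.] [312. 308.] low z 0.1194 low along 0.101
32 [321. 122.] [311. 291.] [312. 313.] low z 0.1108 low along 0.094
37 [321. 122.] [311. 298.] [312. 315.] low z 0.103 low along 0.085
```

The stone is held firmly at about 19°, and its low edge is about 132 mm below the TCP. I'll carry it to the bare worktop.

```bash
python3 -m inch '[{"hand":1,"slide":[0,2,0],"yaw":0},{"hand":1,"slide":[0,5,0],"yaw":0},{"hand":1,"slide":[-0.2,9,0],"yaw":0},{"hand":1,"slide":[-0.4,13,0],"yaw":0},{"hand":1,"slide":[-0.6,17,0],"yaw":0},{"hand":1,"slide":[-0.8,20,0],"yaw":0},{"hand":1,"slide":[-0.8,22.5,0],"yaw":0},{"hand":1,"slide":[-0.8,23.4,0],"yaw":0},{"hand":1,"slide":[-0.8,23.4,-2],"yaw":0},{"hand":1,"slide":[-0.8,23.4,-4],"yaw":0}]'
python3 -m inch '[{"hand":1,"slide":[0,0,-2.5],"yaw":0},{"hand":1,"slide":[0,0,-5],"yaw":0},{"hand":1,"slide":[0,0,-7],"yaw":0},{"hand":1,"slide":[0,0,-8],"yaw":0},{"hand":1,"slide":[0,0,-8.3],"yaw":0},{"hand":1,"slide":[0,0,-8.3],"yaw":0}]'
python3 - <<'E'
from h import *
print(sense()["moment"],sense()["joints"])
a=cv2.resize(capture("side")[150:350,180:430],(750,600),interpolation=cv2.INTER_CUBIC)
cv2.imwrite("pics/c5.png",a)
E
```

```text
time_s: 11.9
tcp_pos: [0.4395, -0.094, 0.2233]
ee_rot: [[-0.112, -0.994, -0.001], [-0.994, 0.112, 0.0], [0.0, 0.001, -1.0]]
wrist_force: [-0.2, 0.8, -5.7]
gripper_width: 0.684
time_s: 12.65
tcp_pos: [0.4402, -0.0942, 0.1414]
ee_rot: [[-0.112, -0.994, 0.0], [-0.994, 0.112, -0.0], [-0.0, -0.0, -1.0]]
wrist_force: [-0.4, -0.4, -5.5]
gripper_width: 0.686
[-0.18616784  0.11336868  0.0356399 ] [ 8.70972723e+00  1.57421973e+01 -3.48994738e+01  7.26525544e-03
 -3.93305634e+01 -1.51290098e+01]
```

View pics/c5.png

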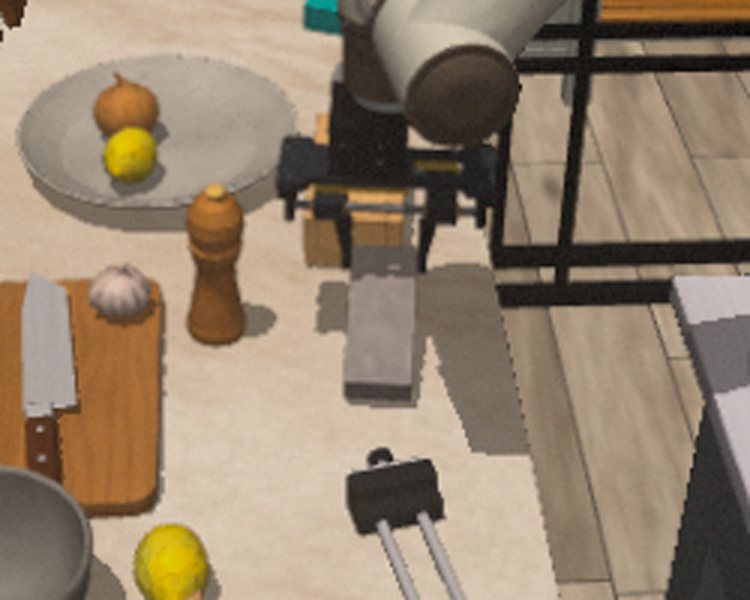

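The stone is over the bare worktop with its low edge at (380,400), just above the surface. Next I'll lower it to contact and then swing it down along the arc.

```bash
python3 -m inch '[{"hand":1,"slide":[0,0,-0.3],"yaw":0},{"hand":1,"slide":[0,0,-0.6],"yaw":0},{"hand":1,"slide":[0,0,-0.9],"yaw":0},{"hand":1,"slide":[0,0,-1.1],"yaw":0},{"hand":1,"slide":[0,0,-1.1],"yaw":0}]'
python3 -m inch '[{"hand":1,"slide":[0,-0.2,-0.4],"yaw":0},{"hand":1,"slide":[0,-0.4,-0.8],"yaw":0},{"hand":1,"slide":[0,-0.6,-1.2],"yaw":0},{"hand":1,"slide":[-0.1,-0.8,-1.6],"yaw":0},{"hand":1,"slide":[-0.1,-1.0,-2.0],"yaw":0},{"hand":1,"slide":[-0.1,-1.0,-2.0],"yaw":0}]'
python3 - <<'E'
from h import *
print(sense()["moment"])
E
```

```text
time_s: 13.32
tcp_pos: [0.4412, -0.0949, 0.1314]
ee_rot: [[-0.111, -0.994, 0.003], [-0.994, 0.111, -0.001], [0.001, -0.003, -1.0]]
wrist_force: [-0.4, -3.4, 2.2]
gripper_width: 0.685
time_s: 14.08
tcp_pos: [0.4398, -0.1043, 0.1101]
ee_rot: [[-0.112, -0.994, 0.002], [-0.994, 0.112, 0.0], [-0.0, -0.002, -1.0]]
wrist_force: [1.1, -3.8, 0.9]
gripper_width: 0.682
[-0.94844307 -0.3097459  -0.14855185]
```

```bash
python3 -m inch '[{"hand":1,"slide":[0,-0.15,-0.4],"yaw":0},{"hand":1,"slide":[0,-0.3,-0.8],"yaw":0},{"hand":1,"slide":[0,-0.4,-1.2],"yaw":0},{"hand":1,"slide":[0,-0.5,-1.5],"yaw":0},{"hand":1,"slide":[0,-0.5,-1.5],"yaw":0}]'
python3 -m inch '[{"hand":1,"slide":[0,0,-0.2],"yaw":0},{"hand":1,"slide":[0,0,-0.2],"yaw":0}]'
python3 -m inch '[{"hand":1,"slide":[0,0,-0.2],"yaw":0},{"hand":1,"slide":[0,0,-0.2],"yaw":0}]'
```

```text
time_s: 14.7
tcp_pos: [0.439, -0.109, 0.0946]
ee_rot: [[-0.112, -0.994, -0.001], [-0.994, 0.112, 0.0], [-0.0, 0.001, -1.0]]
wrist_force: [1.2, -0.8, -1.4]
gripper_width: 0.686
time_s: 14.95
tcp_pos: [0.439, -0.1092, 0.094]
ee_rot: [[-0.111, -0.994, -0.0], [-0.994, 0.111, -0.0], [0.0, 0.0, -1.0]]
wrist_force: [-1.4, -0.6, 9.5]
gripper_width: 0.683
time_s: 15.2
tcp_pos: [0.439, -0.1091, 0.0939]
ee_rot: [[-0.111, -0.994, -0.0], [-0.994, 0.111, -0.001], [0.001, 0.0, -1.0]]
wrist_force: [-7.2, 3.0, 27.1]
gripper_width: 0.686
```

Stiff contact at 0.094 means it's flat. I'll unload and release, then lift up to look.

```bash
python3 -m inch '[{"hand":1,"slide":[0,0,0.35],"yaw":0},{"hand":0,"slide":[0,0,0.35],"yaw":0},{"hand":0,"slide":[0,0,0.35],"yaw":0},{"hand":0,"slide":[0,0,0.35],"yaw":0},{"hand":0,"slide":[0,0,0.35],"yaw":0},{"hand":0,"slide":[0,0,3],"yaw":0},{"hand":0,"slide":[0,1,8],"yaw":0},{"hand":0,"slide":[0,5,14],"yaw":0},{"hand":0,"slide":[0,8,20],"yaw":0},{"hand":0,"slide":[0,8,20],"yaw":0}]'
python3 - <<'E'
from h import *
import pickle
s=sense();im=capture("wrist");cv2.imwrite("pics/w6.png",im);pickle.dump(s,open("s6.pkl","wb"));print(s["tcp_pos"])
E
```

```text
time_s: 16.45
tcp_pos: [0.4404, -0.0278, 0.295]
ee_rot: [[-0.109, -0.994, 0.008], [-0.994, 0.109, 0.002], [-0.003, -0.008, -1.0]]
wrist_force: [-0.1, -0.1, -0.3]
gripper_width: 1.004
[ 0.44042132 -0.02783115  0.29501771]
```

View pics/w6.png

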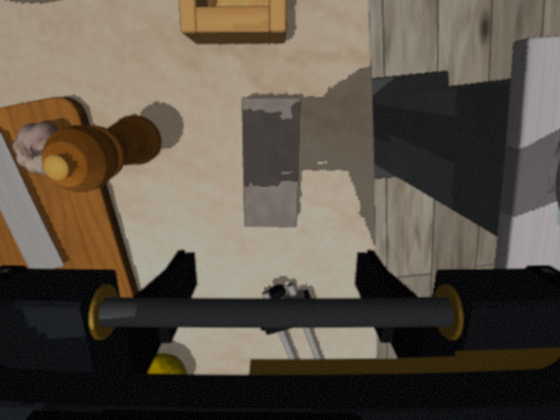

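The wrist view shows the stone lying flat at x 243–300, y 95–226 px, and the mill untouched. Next I'll fit the stone.

Run:
```python
from h import *
import pickle
s=pickle.load(open("s6.pkl","rb")); c=cam("wrist",s)
im=cv2.imread("pics/w6.png"); hsv=cv2.cvtColor(im,cv2.COLOR_BGR2HSV)
for p in((110,270),(200,270),(160,330),(160,220),(160,270),(110,330)): print(p,hsv[p])
for S in(35,45,55):
    m=cv2.inRange(hsv,(0,0,30),(179,S,255)); m[:,:225]=0;m[:,320:]=0;m[:80]=0;m[240:]=0
    m=cv2.morphologyEx(m,cv2.MORPH_OPEN,np.ones((5,5)))
    cs,_=cv2.findContours(m,cv2.RETR_EXTERNAL,cv2.CHAIN_APPROX_NONE);k=max(cs,key=cv2.contourArea)
    r=cv2.minAreaRect((cast(c,k.reshape(-1,2),.036)[:,:2]*1000).astype(np.float32));print(S,cv2.boundingRect(k),r)
```

```text
(110, 270) [ 12  33 117]
(200, 270) [ 16  37 117]
(160, 330) [ 18  50 103]
(160, 220) [ 17  51 171]
(160, 270) [19 30 68]
(110, 330) [16 58 96]
35 (245, 187, 37, 32) ((460.3123779296875, -12.707267761230469), (40.6334228515625, 33.40241241455078), 1.7393559217453003)
45 (231, 97, 89, 143) ((441.71612548828125, -44.79081726074219), (154.4294891357422, 99.82970428466797), 83.87934875488281)
55 (225, 86, 95, 154) ((445.1512451171875, -50.47534942626953), (165.04083251953125, 107.81239318847656), 83.900390625)
```

Run:
```python
from h import *
import pickle
s=pickle.load(open("s6.pkl","rb")); c=cam("wrist",s)
im=cv2.imread("pics/w6.png").astype(float); g=im[...,2]+0
for a in(250,265,280,290): print("col",a,g[88:104,a].astype(int).tolist(),g[216:236,a].astype(int).tolist())
for r in(110,200,215): print("row",r,g[r,234:252].astype(int).tolist(),g[r,288:310].astype(int).tolist())
P=cast(c,[(243,97),(300,95),(298,226),(244,226)],.036)[:,:2]*1000
print(P.round(1).tolist(),cv2.minAreaRect(P.astype(np.float32)))
```

```text
col 250 [168, 170, 169, 169, 170, 161, 140, 122, 102, 92, 104, 115, 122, 121, 119, 118] [115, 116, 116, 119, 121, 119, 118, 119, 117, 121, 136, 159, 174, 172, 173, 170, 172, 174, 170, 174]
col 265 [164, 162, 163, 164, 159, 146, 119, 96, 88, 90, 106, 114, 120, 119, 118, 117] [119, 120, 117, 120, 117, 116, 120, 117, 116, 115, 130, 158, 170, 171, 173, 172, 172, 175, 172, 172]
col 280 [160, 160, 161, 161, 158, 141, 113, 95, 90, 89, 99, 111, 115, 113, 117, 116] [114, 115, 112, 114, 111, 113, 114, 114, 111, 112, 115, 138, 161, 172, 171, 174, 171, 170, 171, 173]
col 290 [166, 169, 167, 168, 165, 163, 147, 115, 90, 90, 101, 114, 119, 119, 120, 123] [117, 115, 114, 112, 114, 114, 113, 114, 114, 114, 126, 149, 165, 173, 171, 172, 169, 172, 172, 172]
row 110 [171, 172, 172, 171, 170, 169, 161, 136, 100, 84, 79, 81, 81, 79, 76, 72, 70, 80] [121, 121, 110, 86, 74, 68, 68, 69, 70, 67, 69, 72, 81, 89, 94, 93, 95, 93, 92, 94, 93, 94]
row 200 [172, 173, 172, 172, 172, 171, 172, 174, 159, 129, 113, 117, 121, 121, 124, 119, 118, 117] [119, 116, 119, 122, 122, 121, 123, 120, 110, 96, 99, 125, 158, 172, 173, 173, 172, 172, 172, 171, 172, 174]
row 215 [171, 172, 173, 171, 173, 173, 171, 173, 174, 161, 130, 112, 116, 116, 116, 116, 117, 116] [115, 114, 120, 119, 117, 119, 121, 116, 113, 124, 157, 169, 173, 172, 172, 173, 171, 172, 171, 175, 173, 171]
[[465.7, -125.0], [408.2, -120.6], [422.8, 19.0], [483.6, 12.4]] ((445.732177734375, -54.06450653076172), (140.32470703125, 61.09297180175781), 83.88019561767578)
```

```bash
python3 -c "
from h import *
import pickle
print(cast(cam('wrist',pickle.load(open('s6.pkl','rb'))),[(140,138)],.03))"
python3 -m inch '[{"hand":0,"slide":[0.5,-2.6,-5],"yaw":0},{"hand":0,"slide":[0.5,-2.6,-10],"yaw":0},{"hand":0,"slide":[0.5,-2.6,-15],"yaw":0},{"hand":0,"slide":[0.5,-2.6,-15],"yaw":0},{"hand":0,"slide":[0.5,-2.6,-15],"yaw":0}]'
```

```text
[[ 0.58211041 -0.09678558  0.03      ]]
time_s: 17.12
tcp_pos: [0.4447, -0.0554, 0.1418]
ee_rot: [[-0.111, -0.994, 0.001], [-0.994, 0.111, -0.0], [0.0, -0.001, -1.0]]
wrist_force: [0.1, 0.0, -0.0]
gripper_width: 0.999
```

```bash
python3 -m inch '[{"hand":0,"slide":[0.05,0.1,-3],"yaw":0},{"hand":0,"slide":[0.05,0.1,-5.5],"yaw":0},{"hand":0,"slide":[0.05,0.1,-6.5],"yaw":0},{"hand":0,"slide":[0.05,0.1,-6.5],"yaw":0},{"hand":1,"slide":[0.05,0.1,-6.5],"yaw":0},{"hand":1,"slide":[0.05,0.1,-6.5],"yaw":0},{"hand":1,"slide":[0.05,0.1,-6.5],"yaw":0},{"hand":1,"slide":[0.05,0.1,-6.5],"yaw":0},{"hand":1,"slide":[0.05,0.1,-6.5],"yaw":0},{"hand":1,"slide":[0.05,0.1,-6.5],"yaw":0}]'
python3 -m inch '[{"hand":1,"slide":[0,0,1],"yaw":0},{"hand":1,"slide":[0,0,3],"yaw":0},{"hand":1,"slide":[0,0,7],"yaw":0},{"hand":1,"slide":[0,3,12],"yaw":0},{"hand":1,"slide":[0,7,17],"yaw":0},{"hand":1,"slide":[0,12,20],"yaw":0},{"hand":1,"slide":[0,17,22],"yaw":0},{"hand":1,"slide":[0,22,22],"yaw":0},{"hand":1,"slide":[0,22,22],"yaw":0}]'
python3 - <<'E'
from h import *
import pickle
s=sense();im=capture("wrist");cv2.imwrite("pics/w7.png",im);pickle.dump(s,open("s7.pkl","wb"));print(s["tcp_pos"],s["moment"],s["joints"])
cv2.imwrite("pics/s7.png",capture("side"))
E
```

```text
time_s: 18.38
tcp_pos: [0.445, -0.0542, 0.0764]
ee_rot: [[-0.112, -0.994, 0.001], [-0.994, 0.112, 0.0], [-0.0, -0.001, -1.0]]
wrist_force: [-0.1, 0.5, 6.0]
gripper_width: 0.686
time_s: 19.5
tcp_pos: [0.4434, 0.1681, 0.295]
ee_rot: [[-0.108, -0.994, -0.003], [-0.994, 0.108, -0.0], [0.0, 0.003, -1.0]]
wrist_force: [0.2, -0.7, -5.1]
gripper_width: 0.69
[0.44343796 0.16811705 0.29501906] [-0.02681179  0.12274096  0.00547713] [ 40.40553892   7.14075777 -19.49193163  -0.10362154 -63.48798927
 -46.56794633]
```

View pics/w7.png

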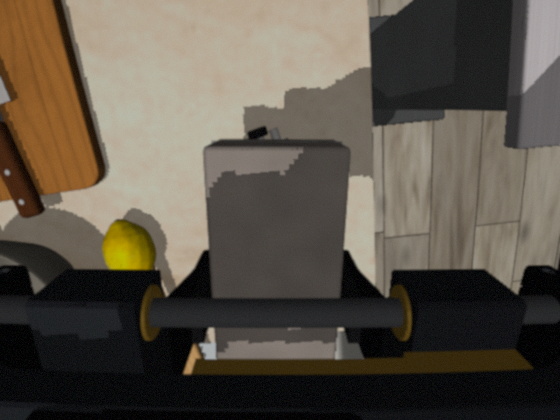

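The stone is held at its middle, but it hides the holder from the wrist camera. I'll take two wrist shots further along so that each jaw shows above the stone.

```bash
python3 -m inch '[{"hand":1,"slide":[-0.5,5,1],"yaw":0.1},{"hand":1,"slide":[-1,10,3],"yaw":0.2},{"hand":1,"slide":[-1.5,14,3],"yaw":0.25},{"hand":1,"slide":[-1.5,14,3],"yaw":0.25}]'
python3 - <<'E'
from h import *
import pickle
s=sense();im=capture("wrist");cv2.imwrite("pics/wa.png",im);pickle.dump(s,open("sa.pkl","wb"));print(s["tcp_pos"])
E
python3 -m inch '[{"hand":1,"slide":[0,5,0],"yaw":0},{"hand":1,"slide":[0,10,0],"yaw":0},{"hand":1,"slide":[0,10,0],"yaw":0}]'
python3 - <<'E'
from h import *
import pickle
s=sense();im=capture("wrist");cv2.imwrite("pics/wb.png",im);pickle.dump(s,open("sb.pkl","wb"));print(s["tcp_pos"])
a=cv2.imread("pics/wa.png")[:300,120:520];b=im[:300,120:520]
cv2.imwrite("pics/wab.png",np.hstack([a,b]))
d=cv2.resize(cv2.imread("pics/side0.png")[290:390,280:380],(300,300),interpolation=cv2.INTER_CUBIC)
cv2.imwrite("pics/wab.png",np.vstack([np.hstack([a,b]),np.hstack([d,np.zeros((300,500,3),np.uint8)])]))
E
```

```text
time_s: 20.1
tcp_pos: [0.429, 0.3066, 0.3248]
ee_rot: [[0.139, -0.99, -0.002], [-0.99, -0.139, -0.001], [0.001, 0.002, -1.0]]
wrist_force: [0.6, -0.9, -5.3]
gripper_width: 0.682
[0.42903924 0.3065538  0.32481117]
time_s: 20.52
tcp_pos: [0.4298, 0.4066, 0.3243]
ee_rot: [[0.138, -0.99, -0.002], [-0.99, -0.138, -0.002], [0.002, 0.002, -1.0]]
wrist_force: [-0.5, -1.0, -4.9]
gripper_width: 0.683
[0.42975749 0.40657067 0.3243028 ]
```

View pics/wab.png

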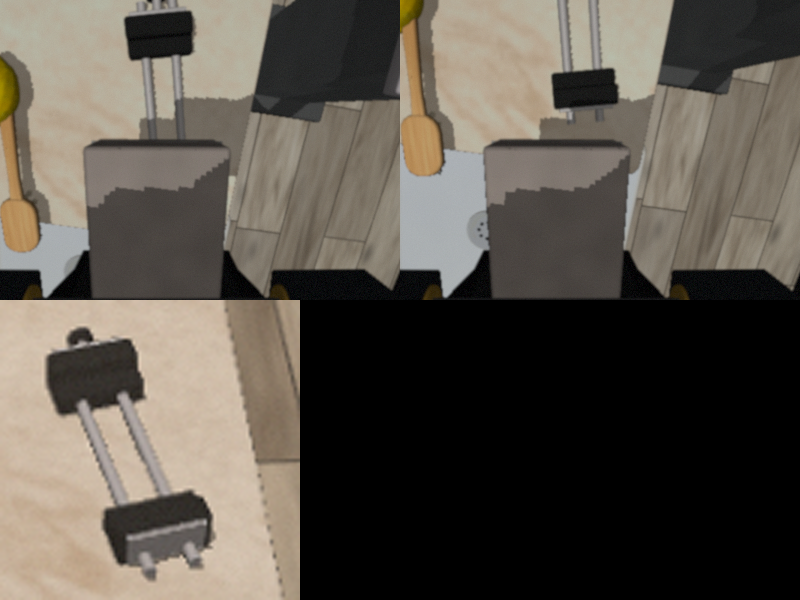

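The two shots show the jaws at about (160,35) in the left crop and (585,88) in the right crop. Next I'll get the jaw edges.

Run:
```python
from h import *
import pickle
for n,(x0,x1,y0,y1) in (("a",(235,325,0,75)),("b",(260,350,60,115))):
    s=pickle.load(open(f"s{n}.pkl","rb")); c=cam("wrist",s)
    im=cv2.imread(f"pics/w{n}.png"); m=np.zeros(im.shape[:2],np.uint8)
    v=im.max(2); m[y0:y1,x0:x1]=(v[y0:y1,x0:x1]<62)*255
    m=cv2.morphologyEx(m,cv2.MORPH_OPEN,np.ones((7,7)))
    cs,_=cv2.findContours(m,cv2.RETR_EXTERNAL,cv2.CHAIN_APPROX_NONE);k=max(cs,key=cv2.contourArea)
    r=cv2.minAreaRect(k);bx=cv2.boxPoints(r);bx=bx[np.argsort(bx[:,1])]
    print(n,"cam",c[3].round(3),bx.round(1).tolist(),r[2])
    print("approx",cv2.approxPolyDP(k,3,True).reshape(-1,2).tolist())
    for z in(0,.022,.036): print(z,(cast(c,bx,z)[:,:2]*1000).round(1).tolist())
    cx=int(r[0][0]); print([int(t) for t in v[int(bx[0,1])-4:int(bx[-1,1])+6,cx]], int(bx[0,1])-4)
c=cam("side");im=cv2.imread("pics/side0.png");m=(im.max(2)<70).astype(np.uint8)*255
m[:295]=0;m[385:]=0;m[:,:290]=0;m[:,360:]=0
cs,_=cv2.findContours(m,cv2.RETR_EXTERNAL,cv2.CHAIN_APPROX_NONE)
for k in cs:
  if cv2.contourArea(k)>50: print("side",cv2.approxPolyDP(k,2,True).reshape(-1,2).tolist())
```

```text
a cam [0.442 0.225 0.417] [[310.70001220703125, 10.399999618530273], [244.39999389648438, 17.100000381469727], [315.0, 53.29999923706055], [248.6999969482422, 59.900001525878906]] 84.2894058227539
approx [[310, 12], [247, 17], [250, 57], [308, 54]]
0 [[416.1, 111.4], [489.6, 128.8], [403.7, 155.5], [479.3, 173.5]]
0.022 [[417.5, 117.4], [487.0, 133.8], [405.7, 159.1], [477.3, 176.2]]
0.036 [[418.3, 121.2], [485.4, 137.0], [407.0, 161.5], [476.1, 177.9]]
[130, 133, 133, 141, 151, 152, 132, 86, 35, 25, 22, 25, 24, 27, 25, 22, 28, 26, 28, 18, 30, 30, 28, 27, 27, 24, 25, 22, 20, 14, 13, 13, 20, 26, 27, 27, 25, 26, 31, 25, 24, 23, 23, 24, 28, 25, 26, 27, 16, 20, 27, 65, 122, 167, 180, 182, 184, 182, 182] 6
b cam [0.442 0.325 0.417] [[334.8999938964844, 68.19999694824219], [271.70001220703125, 73.4000015258789], [337.8999938964844, 103.30000305175781], [274.6000061035156, 108.5]] 85.2363510131836
approx [[333, 70], [274, 74], [275, 107], [337, 102]]
0 [[378.5, 268.1], [451.4, 284.4], [367.7, 306.7], [442.5, 323.5]]
0.022 [[381.9, 271.1], [450.9, 286.5], [371.7, 307.6], [442.5, 323.5]]
0.036 [[384.1, 273.0], [450.6, 287.9], [374.2, 308.2], [442.5, 323.6]]
[185, 185, 185, 184, 176, 151, 107, 55, 28, 24, 26, 19, 23, 24, 25, 26, 23, 23, 23, 22, 24, 19, 21, 22, 24, 23, 29, 28, 26, 25, 26, 26, 28, 29, 23, 30, 25, 18, 9, 17, 14, 27, 51, 75, 87, 91, 99, 105, 112, 114] 64
side [[347, 356], [342, 354], [315, 360], [319, 376], [321, 377], [322, 367], [344, 362], [349, 363], [348, 371]]
side [[322, 303], [296, 309], [300, 327], [305, 326], [306, 322], [310, 325], [318, 324], [320, 319], [326, 322]]
```

Run:
```python
from h import *
import pickle
s=pickle.load(open("sb.pkl","rb")); c=cam("wrist",s); im=cv2.imread("pics/wb.png"); v=im.max(2)
print([int(t) for t in v[136:156,250]],[int(t) for t in v[136:156,310]])
R=s["ee_rot"]
for row in(145.5,147,148.5):
    P=cast(c,[(220,row),(275,row),(335,row)],s["tcp_pos"][2]-.0404); print(row,((P-s["tcp_pos"])@R)[:,:2].round(4).tolist())
P=cast(c,[(206,200),(348,200)],s["tcp_pos"][2]-.0404)
r=v[200];print([int(t) for t in r[200:216]],[int(t) for t in r[338:356]]);print(((P-s["tcp_pos"])@R)[:,:2])
a=np.radians(103.1);e=np.array([np.cos(a),np.sin(a)]);n=np.array([e[1],-e[0]]);o=np.array([.4292,.2224])
for x in(-.096,.096):print("side",x,proj(cam("side"),[np.r_[o+e*x+n*y,.036] for y in(-.036,.036)]).round(1).tolist())
t=np.arctan2(R[1,0],R[0,0]);print("tool x ang",np.degrees(t),"turn",np.degrees(a-np.pi-t),a-np.pi-t)
```

```text
[184, 177, 151, 104, 65, 45, 43, 45, 43, 47, 71, 92, 104, 113, 121, 130, 131, 131, 130, 130] [110, 110, 102, 81, 60, 51, 49, 44, 40, 50, 67, 85, 95, 99, 114, 125, 129, 126, 130, 127]
145.5 [[0.0691, -0.023], [0.069, -0.0011], [0.0691, 0.0228]]
147 [[0.0685, -0.023], [0.0684, -0.0011], [0.0685, 0.0228]]
148.5 [[0.0679, -0.0231], [0.0678, -0.0011], [0.0679, 0.0228]]
[177, 179, 178, 177, 180, 168, 138, 123, 126, 132, 134, 133, 132, 132, 133, 134] [78, 77, 78, 79, 74, 75, 76, 81, 115, 159, 176, 177, 175, 175, 173, 171, 160, 140]
[[ 0.04662192 -0.02994528]
 [ 0.04658474  0.02939497]]
side -0.096 [[323.3, 302.1], [295.1, 307.6]]
side 0.096 [[351.0, 361.2], [319.6, 368.3]]
tool x ang -82.08588814519312 turn 5.185888145193131 0.09051082277376188
```

The side view agrees with the holder fit: seat at (0.4292, 0.2224), axis 103.1°. The stone sits about 1 mm off centre in the grip. I'll move above the seat.

```bash
python3 -m inch '[{"hand":1,"slide":[0,-5,0],"yaw":0.09},{"hand":1,"slide":[0,-10,-3],"yaw":0.09},{"hand":1,"slide":[0,-15,-7],"yaw":0.09},{"hand":1,"slide":[0,-18.5,-12],"yaw":0.09},{"hand":1,"slide":[0,-18.5,-17],"yaw":0.09},{"hand":1,"slide":[0,-18.5,-18.5],"yaw":0.09},{"hand":1,"slide":[0,-18.5,-18.5],"yaw":0.09},{"hand":1,"slide":[0,-18.5,-18.5],"yaw":0.09}]'
```

```text
time_s: 21.58
tcp_pos: [0.4302, 0.2204, 0.1423]
ee_rot: [[0.225, -0.974, 0.002], [-0.974, -0.225, 0.001], [-0.001, -0.002, -1.0]]
wrist_force: [0.4, 0.2, -4.8]
gripper_width: 0.691
```

```bash
python3 -m inch '[{"hand":1,"slide":[-0.05,0.1,-1],"yaw":0},{"hand":1,"slide":[-0.05,0.1,-2],"yaw":0},{"hand":1,"slide":[-0.05,0.1,-3],"yaw":0},{"hand":1,"slide":[-0.05,0.1,-3.6],"yaw":0},{"hand":1,"slide":[-0.05,0.1,-4],"yaw":0},{"hand":1,"slide":[-0.05,0.1,-4.2],"yaw":0},{"hand":1,"slide":[-0.05,0.1,-4.2],"yaw":0}]'
python3 -m inch '[{"hand":1,"slide":[0,0,-0.15],"yaw":0},{"hand":1,"slide":[0,0,-0.15],"yaw":0}]'
```

```text
time_s: 22.45
tcp_pos: [0.4291, 0.2218, 0.099]
ee_rot: [[0.226, -0.974, 0.0], [-0.974, -0.226, -0.0], [0.0, -0.0, -1.0]]
wrist_force: [-0.1, -1.1, -5.2]
gripper_width: 0.685
time_s: 22.7
tcp_pos: [0.4293, 0.222, 0.0985]
ee_rot: [[0.226, -0.974, 0.001], [-0.974, -0.226, 0.001], [-0.0, -0.001, -1.0]]
wrist_force: [-2.3, -0.1, 4.2]
gripper_width: 0.69
```

It made contact at 0.0985 against 0.0984 predicted, so it is on the steps. I'll release and withdraw.

```bash
python3 -m inch '[{"hand":1,"slide":[0,0,0.05],"yaw":0},{"hand":0,"slide":[0,0,0.05],"yaw":0},{"hand":0,"slide":[0,0,0.05],"yaw":0},{"hand":0,"slide":[0,0,0.05],"yaw":0},{"hand":0,"slide":[0,0,0.05],"yaw":0},{"hand":0,"slide":[0,0,0.3],"yaw":0},{"hand":0,"slide":[0,0,3],"yaw":0},{"hand":0,"slide":[0,0,8],"yaw":0},{"hand":0,"slide":[0,0,13],"yaw":0},{"hand":0,"slide":[0,0,18],"yaw":0}]'
python3 -m inch '[{"hand":0,"slide":[0,-5,1],"yaw":0},{"hand":0,"slide":[0,-10,1],"yaw":0},{"hand":0,"slide":[0,-15,1],"yaw":0},{"hand":0,"slide":[0,-18,1],"yaw":0},{"hand":0,"slide":[0,-18,1],"yaw":0}]'
python3 - <<'E'
from h import *
im=capture("side");cv2.imwrite("pics/s9.png",im)
a=cv2.resize(im[200:400,190:400],(630,600),interpolation=cv2.INTER_CUBIC)
cv2.imwrite("pics/c9.png",a)
a=np.radians(103.1);e=np.array([np.cos(a),np.sin(a)]);n=np.array([e[1],-e[0]]);o=np.array([.4292,.2224])
for x in(-.07,.07):print("stone top",x,((proj(cam("side"),[np.r_[o+e*x+n*y,.058] for y in(-.03,.03)])-(190,200))*3).round(0).tolist())
E
```

```text
time_s: 23.95
tcp_pos: [0.4288, 0.2215, 0.2794]
ee_rot: [[0.226, -0.974, 0.0], [-0.974, -0.226, 0.0], [-0.0, -0.0, -1.0]]
wrist_force: [0.2, 0.6, -0.1]
gripper_width: 1.002
time_s: 24.58
tcp_pos: [0.4286, 0.0402, 0.2877]
ee_rot: [[0.223, -0.975, 0.0], [-0.975, -0.223, 0.0], [-0.0, -0.0, -1.0]]
wrist_force: [-0.5, 0.2, -0.0]
gripper_width: 0.999
stone top -0.07 [[404.0, 310.0], [332.0, 324.0]]
stone top 0.07 [[465.0, 439.0], [387.0, 456.0]]
```

View pics/c9.png

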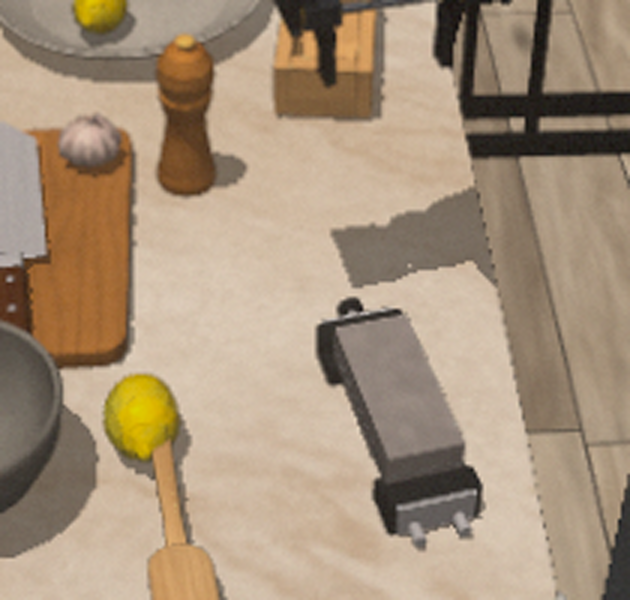

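The stone is seated. Its top corners are at (404,312), (334,327), (463,443) and (387,458), within about 4 px of the prediction at 3x zoom. The mill and lemon haven't moved.

```bash
python3 -c "
from station import *
print(sense()['wrist_force']);finish_job()"
```

```text
[0.30830007 0.35658171 0.05611642]
the job is handed in; nothing more can be done
```

The whetstone is out of its case and seated in the holder, and I handed the job in at about 25 s. I rocked it over, lifted it by the raised end and laid it flat on the worktop. Then I gripped it again round the middle, set it on the rubber steps and let go.

**One retry:** my first press didn't hold. I pressed too far (about 37 N up and 23 N sideways) and the stone ended up lying flat in the case again. I think my sideways shift while letting go pulled it back. The second press was gentler (about 20 N at most) and unloaded straight up, and the stone stayed tilted.

**Last checks:**
- **Seating:** the stone touched down within 0.1 mm of the predicted height.
- **Position:** in the final side view the stone's four top corners are within about 4 px (3x zoom) of where a level, square, centred stone should be.
- **Surroundings:** the mill and lemon look to be where they were.
- **Robot:** the gripper was open and clear, and the wrist force was near zero.

No check after that first press failed. I measured the stone only from the side view once it was seated, so the gap at each jaw is known to about 2 mm.

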